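# Seat the rocking pot cover

## Task

One of the four identical green covers on the tackle pots is not fully home. Press with a fingertip on the ends of the covers, one after another, until you find the one that rocks, then press that one down in its middle until it sits fully home and level, and take the hand away. Use ordinary finger pressure, do not pick up any cover, and leave the other things where they are.

Things in the scene. Friction and masses are not known exactly. Their poses are not given: they have to be found in the camera images.
- cover1: One of four identical green covers, 91 (x) by 63 (y) mm: a flat 5 mm plate, skirt 12 mm down round the pot. Origin: centre of the plate's underside (top face 5 mm above it), x along its length, z up. Black 22 mm square in the middle; two white spots 30 mm either way along x are the ends to press. Any of the four may be the one that rocks.
- cover2: Identical to cover1. About all covers: a seated one lies all round on its rigid pot's rim (80 by 52 mm) and does not yield to a press on a white spot. The pots are not equally tall, and all four covers start level at one height, so height does not tell which is unseated.
- cover3: Identical to cover1. About all covers: the unseated one, whichever it is, rides on a stiff clip bar, 12 mm wide, across its middle, 5 mm above its rim. A light press (under 2 N) on either white spot tips it about 0.14 rad (the spot sinks about 3 mm, the end 5 mm) until the end meets the rim; released, it falls back level.
- cover4: Identical to cover1. About all covers: pressed in the middle with about 11 to 14 N, the unseated one goes 5 mm down with its clip, stops on its rim and stays, rocking no more; it then lies about 5 mm lower than the other three. Skirts have 3 mm play round the rims.
- rack: fixed dark oak board, 300 (x) by 260 (y) by 18 mm thick, low rails along its two long sides, carrying four grey pots two by two; origin under its centre on the table. The covers' centres are about 65 mm either way along its x and 55 mm either way along its y, their x along its x; their plate undersides start 75 mm above the table
- float: loose orange plastic float, 32 mm across, 44 mm high, standing on the oak board between the four pots, its top below the covers; origin under its foot. Leave alone
- tin: loose closed aluminium tin, 60 mm across, 38 mm high, on the table just beside the rack; origin under its centre. Leave alone
- reel_seat: loose black plastic reel seat, 85 by 26 by 22 mm, lying on the table just beside the rack; origin under its centre, x along it. Leave alone
- dish: loose white ceramic dish of brass swivels, 90 mm across, 24 mm high; origin under its centre. Leave alone
- fish_scale: loose stainless steel fish scale, body 95 by 34 by 20 mm with a hook reaching 108 mm along +x; origin under the body's centre. Leave alone
- screwdriver: loose screwdriver lying on the table, handle to its -x. Leave alone
Mind the look-alikes: they are no part of the job. What is shaped like the cover2 but blue or pink is not meant.

How it is judged:
On the way, in this order (a step that is already met when the one before it is completed fails the run):
1. a cover rocks under a press on its end (tilts more than 0.06 rad) (angle between any of cover1, cover2, cover3, cover4's own z axis and vertical above 0.06 rad), for 0.05 s.
2. the rocking cover is pressed home: down by more than 3.5 mm and level (height (world z) of any of cover1, cover2, cover3, cover4 below 0.0715 m and angle between each of cover1, cover2, cover3, cover4's own z axis and vertical below 0.035 rad), for 0.2 s.
At the end, for the whole second after the job is handed in: the rocking cover lies at least 3.5 mm lower than at the start; all four covers are on their pots (no more than 3 mm above and 8 mm below their starting height), level within 0.035 rad and at rest (all of step 2 and height (world z) of cover1 between 0.067 and 0.078 m and height (world z) of cover2 between 0.067 and 0.078 m and height (world z) of cover3 between 0.067 and 0.078 m and height (world z) of cover4 between 0.067 and 0.078 m and linear speed of each of cover1, cover2, cover3, cover4 below 0.02 m/s); the robot touches nothing.
It fails at once if a cover is lifted or carried (its centre rises more than 12 mm) (height (world z) of any of cover1, cover2, cover3, cover4 above 0.087 m).
It fails at once if a cover is pounded (a force of more than 60 N from the robot) (contact force between the arm and cover1 above 60 N or contact force between the arm and cover2 above 60 N or contact force between the arm and cover3 above 60 N or contact force between the arm and cover4 above 60 N).
It fails at once if another loose thing is shifted (float 12 mm; tin, reel seat, dish, fish scale 15 mm; screwdriver 20 mm) (distance of float from where it was at the start of the episode above 0.012 m or distance of any of tin, reel_seat, dish, fish_scale from where it was at the start of the episode above 0.015 m or distance of screwdriver from where it was at the start of the episode above 0.02 m).
It also fails if it takes over 48 s, if anything falls off the work surface, if the arm or the gripper's body presses on something with over 40 N, if the wrist force passes 120 N, or if a joint passes its speed limit or range.

## Robot

A 7-joint arm with a two-finger parallel gripper is mounted at the origin on the work surface. World frame = base frame: x ahead of the robot, y to its left, z up, the work surface at z = 0. Lengths are in m, angles in rad, forces in N, time in s.
With the tool pointing down it reaches from about 0.4 to 0.875 m from the base axis. Payload 4.4 kg.
Tool frame: the origin (TCP) lies on the front face of the gripper's body, between the roots of the fingers; the fingertips stand 73 mm ahead of it and the grasp point (between the pads) lies 54 mm ahead of it; z points along the fingers, y is the line along which they close (so a half turn about z gives the same grasp; the last joint's range is limited). The gripper opens to 85 mm and grips with 20 to 120 N. Pads are 22 mm wide; open, the fingers measure 114 mm over their backs; the gripper's body (76 mm by 85 mm) begins 54 mm behind the grasp point. The pads swing forward as they close: fully open they stand 13 mm farther back than shut.
Start: joints at [-1.244, 0.628, 0.038, 1.517, -0.027, 0.996, -0.02], TCP at [0.249, 0.601, 0.304] pointing down, gripper open.
Joint ranges: [-3.06, 3.06], [-0.37, 2.12], [-1.25, 1.32], [0.18, 2.47], [-1.1, 4.24], [0.23, 1.98], [-2.94, 2.94]. Speed limits (rad/s): [2.57, 2.57, 3.14, 3.14, 3.14, 3.14, 3.14].

## Interface

Orientations are given as a unit quaternion [w, x, y, z].
In Python, from bench import env gives the robot as it stands.
- The arm moves only by the shell command python3 -m creep 'ROWS'. ROWS is JSON, a list of rows, each a list of 7 numbers: the turn, a rotation vector about the tool's x, y, z in units of pi rad (1.0 is pi rad), then the shift along the tool's x, y, z in units of 0.1 m (1.0 is 0.1 m), then the closure, from -1 (fully open) to 1 (shut). In form: [[wx, wy, wz, tx, ty, tz, hand], ...]. A call has 1 to 20 rows; each row shifts and turns the commanded pose from where the row before left it, along the tool's axes as they then stand; what a row does not reach is not made up. A row lasts 1/10 s, in which the tool goes at most 50 mm and 8.59 degrees, less where a joint would pass 70% of its speed; a pose out of reach is approached as far as the arm can. A call with a number of a shift or a turn outside -1 to 1 is refused whole. A call with a gripper value outside its range is refused whole. The fingers move at their own pace and stop on an object; the grip force is fixed at half the most. Time passes only in rows, so rows that do not move let the fingers close. It gives the time, the measured TCP pose, the force, the opening and the grip force at its end, in the units of the state.
- env.get_obs(): the state, without advancing time (a new reading comes with each control period).
- env.snapshot(name): name is "scene" or "top" or "wrist"; returns (picture, depth): 384x512x3 uint8, red, green, blue; 384x512 float32, m along the optical axis (not along the pixel's ray), 0 where there is no reading.
- env.camera_params(name): a dict with "camera_matrix" (3x3 intrinsics, pixels), "origin" and "orientation" of the camera in the world. Camera axes: x right, y down, z forward; pixel columns grow to the right and rows downward; lengths in m; the calibration is good to about 2 mm. A picture is of the moment at which its call begins: read the wrist's pose just before it. camera_params takes no time and is no camera call; for the wrist camera it gives the pose at the moment of the call.
- env.finish_job(): hands the job in; it is judged then, once.
The state is a dict: "time_s": time; "joints": joint angles; "dq": joint speeds; "tau": joint torques, N m; "tcp_pos": TCP position; "ee_rot": TCP orientation; "wrist_force": force on the tool from outside, world axes, zero at the start; "wrist_torque": the same for the moment, N m; "grip_width": opening from 0.0 (shut) to 1.0 (fully open); "gripper_force": force on a finger pad.
Only numpy, scipy, OpenCV 4.12 (cv2) and the standard library are available. Lean on these libraries where they do the work, as an engineer would, in place of code of your own. Each camera call takes 0.05 s, during which the arm holds its last target. There are 200 camera calls.

## Working session

There is one attempt and no reset: what is moved stays moved. The work goes in short steps, Python scripts to look and compute and a shell command to move; the robot and the scene stay as the last step left them, time stands still between calls to the robot, and variables do not carry over. Pictures are saved under pics/ and viewed, at most 10 in all, crops included, and the job is handed in when it is done.

```bash
mkdir -p pics; python3 - <<'E'
from bench import env
import cv2,numpy as np
for n in("top","scene"):
    p,d=env.snapshot(n); np.savez(f'pics/{n}0.npz',p=p,d=d); cv2.imwrite(f'pics/{n}0.png',p[...,::-1])
    c=env.camera_params(n); print(n,c)
o=env.get_obs(); print(o)
E
```

```text
top {'camera_matrix': array([[384.49958684,   0.        , 255.82689107],
       [  0.        , 384.49958684, 194.83812402],
       [  0.        ,   0.        ,   1.        ]]), 'origin': array([ 0.42828835, -0.05256405,  1.29834791]), 'orientation': array([ 0.03558032, -0.69860689,  0.71397096, -0.03046194])}
scene {'camera_matrix': array([[375.70564594,   0.        , 261.71115243],
       [  0.        , 375.70564594, 190.94471006],
       [  0.        ,   0.        ,   1.        ]]), 'origin': array([1.04072945, 0.68948573, 0.72028504]), 'orientation': array([-0.12854396,  0.26917972,  0.85177882, -0.43068731])}
{'time_s': 0.1, 'joints': array([-1.24381038,  0.62924225,  0.038464  ,  1.51825982, -0.02698438,
        0.99631822, -0.02001044]), 'dq': array([ 0.00045038, -0.00131263,  0.00025771, -0.00208248, -0.00116277,
        0.00087698, -0.00210317]), 'tau': array([ 3.72028502e-03, -5.64527500e+01,  1.23052005e+00, -1.93969792e+01,
        1.12133651e-02,  5.56772415e-03, -1.99354645e-05]), 'tcp_pos': array([0.24861279, 0.60010354, 0.30309131]), 'ee_rot': array([-1.46597967e-04,  1.95141342e-01,  9.80774758e-01, -8.41907819e-04]), 'wrist_force': array([-0.37934812, -0.63482363,  0.21034814]), 'wrist_torque': array([-0.03043787,  0.03127583, -0.04634198]), 'gripper_force': 0.0, 'grip_width': 0.9975780009201856}
```

View pics/top0.png

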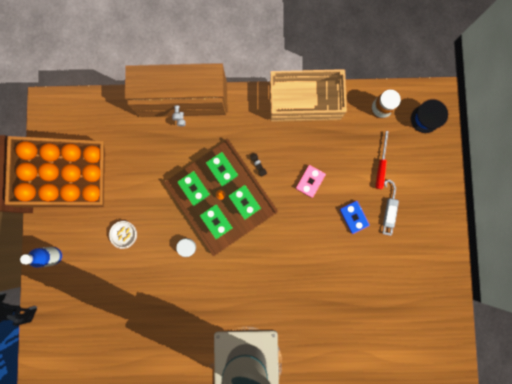

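The top view shows four green covers on the rack at about (222,168), (193,188), (244,202) and (216,221). The pink (311,181) and blue (354,217) look-alikes stand off the rack. I'll measure the covers and confirm them in one enlarged crop.

```bash
cat > h.py <<'E'
from bench import env
import cv2,numpy as np
from scipy.spatial.transform import Rotation as R
def rot(q): return R.from_quat(np.r_[q[1:],q[0]])
def cast(n,uv,z,c=None):
    c=c or env.camera_params(n); uv=np.atleast_2d(uv).astype(float)
    r=np.c_[uv,np.ones(len(uv))]@np.linalg.inv(c["camera_matrix"]).T
    r=rot(c["orientation"]).apply(r); o=c["origin"]
    return o+r*((z-o[2])/r[:,2])[:,None]
def covers(p,n,z=.08,amin=100,c=None):
    g=cv2.inRange(cv2.cvtColor(p,cv2.COLOR_RGB2HSV),(45,120,60),(80,255,255))
    out=[]
    for k in cv2.findContours(g,cv2.RETR_EXTERNAL,cv2.CHAIN_APPROX_NONE)[0]:
        if cv2.contourArea(k)<amin: continue
        w=cast(n,k[:,0],z,c)[:,:2]
        (cx,cy),(a,b),t=cv2.minAreaRect((w*1000).astype(np.float32))
        if a<b: a,b,t=b,a,t+90
        out.append((k[:,0].mean(0).round(),cx,cy,a,b,(t+90)%180-90))
    return out
E
python3 - <<'E'
from h import *
f=np.load('pics/top0.npz');p,d=f['p'],f['d']
for o in covers(p,'top'):
    u,v=map(int,o[0]); w=d[v-3:v+4,u-3:u+4]
    print(o[0],np.round(o[1:],1),'z med',1.298-np.median(w))
c=p[130:260,155:285]; cv2.imwrite('pics/crop.png',cv2.resize(c,None,fx=4.5,fy=4.5,interpolation=cv2.INTER_CUBIC)[...,::-1])
E
```

```text
[215. 221.] [461.6  84.2  94.5  66.   34. ] z med 0.08201945
[244. 202.] [521.6  -7.   95.   65.3  33.6] z med 0.0768044
[193. 188.] [569.3 155.1  97.1  65.7  33.6] z med 0.070501804
[221. 169.] [629.2  63.6  97.2  66.1  33.7] z med 0.06631303
```

View pics/crop.png

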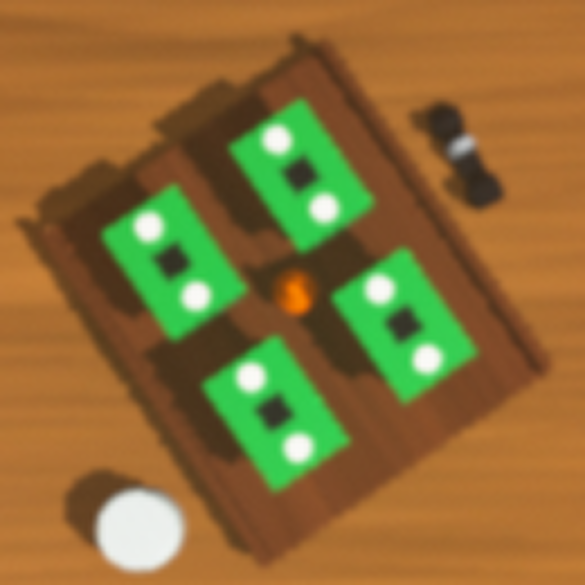

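The crop confirms four green covers, each with a black square and two white spots, around the orange float. The look-alikes are elsewhere. Next I close the hand, turn it to the rack's 34°, and move above cover A's far spot.

```bash
python3 -m creep '[[0,0,0.0465,0,0,0,1],[0,0,0.0465,0,0,0,1],[0,0,0.0465,0,0,0,1],[0,0,0.0465,0,0,0,1],[0,0,0,-0.342,-0.051,0,1],[0,0,0,-0.342,-0.051,0,1],[0,0,0,-0.342,-0.051,0,1],[0,0,0,-0.342,-0.051,0,1],[0,0,0,-0.342,-0.051,0,1],[0,0,0,-0.342,-0.051,0,1],[0,0,0,-0.342,-0.051,0,1],[0,0,0,-0.342,-0.051,0,1],[0,0,0,-0.342,-0.051,0,1],[0,0,0,-0.342,-0.051,0,1],[0,0,0,-0.342,-0.051,0,1],[0,0,0,-0.342,-0.051,0,1],[0,0,0,-0.342,-0.051,0,1],[0,0,0,-0.342,-0.051,0,1],[0,0,0,-0.342,-0.051,0,1],[0,0,0,-0.342,-0.051,0,1]]'
cat > st.py <<'E'
from h import *
o=env.get_obs(); r=rot(o["ee_rot"]); t=o["tcp_pos"]
print(o["time_s"],'tcp',t.round(4),'tip',(t+r.apply([0,0,.073])).round(4),'y',r.apply([0,1,0]).round(3),'z',r.apply([0,0,1]).round(3),'F',o["wrist_force"].round(2),'grip',round(o["grip_width"],2))
E
python3 st.py; python3 - <<'E'
from h import *
c=env.camera_params('wrist');p,d=env.snapshot('wrist'); cv2.imwrite('pics/w1.png',p[...,::-1])
for o in covers(p,'wrist',c=c,amin=1500): print(o[0],np.round(o[1:],1))
E
```

```text
time_s: 2.1
tcp_pos: [0.4875, 0.1, 0.3037]
ee_rot: [-0.0, 0.469, 0.883, -0.0]
wrist_force: [0.2, -0.3, -0.5]
grip_width: 0.001
gripper_force: 0.0
2.1 tcp [0.4875 0.1    0.3037] tip [0.4874 0.0999 0.2307] y [ 0.829  0.559 -0.   ] z [-0.001 -0.    -1.   ] F [ 0.2  -0.25 -0.52] grip 0.0
[342. 263.] [629.2  64.9  94.1  70.4  33.7]
[211. 254.] [506.2  -9.6  61.3  58.1  34. ]
[354. 172.] [570.5 154.   94.7  67.   34. ]
[227. 171.] [463.3  82.9  91.6  66.8  34. ]
```

View pics/w1.png

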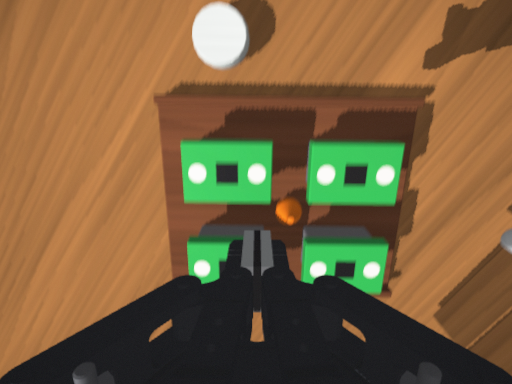

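The wrist view shows all four covers, and its centres agree with the top view within 2 mm. The shut fingertip is above A's far spot, so I descend and press lightly.

```bash
python3 -m creep '[[0,0,0,0,0,0.3,1],[0,0,0,0,0,0.3,1],[0,0,0,0,0,0.3,1],[0,0,0,0,0,0.3,1],[0,0,0,0,0,0.16,1],[0,0,0,0,0,0.06,1],[0,0,0,0,0,0,1]]'; python3 st.py
python3 -m creep '[[0,0,0,0,0,0.02,1],[0,0,0,0,0,0.02,1],[0,0,0,0,0,0.01,1],[0,0,0,0,0,0.01,1],[0,0,0,0,0,0,1]]'; python3 st.py
```

```text
time_s: 2.85
tcp_pos: [0.4868, 0.1013, 0.1613]
ee_rot: [-0.001, 0.469, 0.883, -0.001]
wrist_force: [-0.3, 0.8, 0.2]
grip_width: 0.0
gripper_force: 0.0
2.85 tcp [0.4868 0.1013 0.1613] tip [0.4867 0.1012 0.0883] y [ 0.829  0.559 -0.002] z [-0.002 -0.    -1.   ] F [-0.31  0.78  0.23] grip 0.0
time_s: 3.35
tcp_pos: [0.4873, 0.1014, 0.1561]
ee_rot: [0.0, 0.469, 0.883, 0.0]
wrist_force: [0.2, 0.3, 0.0]
grip_width: 0.0
gripper_force: 0.0
3.35 tcp [0.4873 0.1014 0.1561] tip [0.4873 0.1014 0.0831] y [0.829 0.559 0.   ] z [ 0.  0. -1.] F [0.21 0.29 0.01] grip 0.0
```

```bash
python3 -m creep '[[0,0,0,0,0,0.01,1],[0,0,0,0,0,0.01,1],[0,0,0,0,0,0.01,1],[0,0,0,0,0,0.01,1],[0,0,0,0,0,0,1]]'; python3 st.py
python3 -m creep '[[0,0,0,0,0,0.01,1],[0,0,0,0,0,0,1]]'; python3 st.py
```

```text
time_s: 3.85
tcp_pos: [0.4872, 0.1013, 0.1527]
ee_rot: [-0.0, 0.469, 0.883, 0.0]
wrist_force: [-2.3, 0.4, 9.6]
grip_width: 0.001
gripper_force: 4.8
3.85 tcp [0.4872 0.1013 0.1527] tip [0.4872 0.1013 0.0797] y [0.829 0.559 0.   ] z [ 0.  0. -1.] F [-2.32  0.41  9.62] grip 0.0
time_s: 4.05
tcp_pos: [0.4872, 0.1013, 0.1526]
ee_rot: [0.0, 0.469, 0.883, 0.0]
wrist_force: [-4.0, -0.8, 19.6]
grip_width: 0.003
gripper_force: 9.9
4.05 tcp [0.4872 0.1013 0.1526] tip [0.4873 0.1013 0.0796] y [0.829 0.559 0.001] z [ 0.     0.001 -1.   ] F [-3.97 -0.83 19.57] grip 0.0
```

A is stiff at the spot: 20 N with no yield, so it is seated. I move on to C's near spot.

```bash
python3 -m creep '[[0,0,0,0,0,-0.11,1],[0,0,0,0,0,-0.11,1],[0,0,0,-0.01,0.22,0,1],[0,0,0,-0.01,0.23,0,1],[0,0,0,0,0.23,0,1],[0,0,0,0,0,0,1],[0,0,0,0,0,0.1,1],[0,0,0,0,0,0.06,1],[0,0,0,0,0,0.02,1],[0,0,0,0,0,0.01,1],[0,0,0,0,0,0.01,1],[0,0,0,0,0,0.01,1],[0,0,0,0,0,0,1],[0,0,0,0,0,0,1]]'; python3 st.py
```

```text
time_s: 5.45
tcp_pos: [0.5446, 0.1374, 0.1527]
ee_rot: [-0.0, 0.47, 0.883, 0.0]
wrist_force: [-2.0, -0.5, 6.4]
grip_width: -0.0
gripper_force: 2.9
5.45 tcp [0.5446 0.1374 0.1527] tip [0.5446 0.1374 0.0797] y [0.829 0.559 0.   ] z [-0.  0. -1.] F [-1.99 -0.46  6.38] grip -0.0
```

C is firm too: 6.4 N at the same height. Next is D's near spot.

```bash
python3 -m creep '[[0,0,0,0,0,-0.1,1],[0,0,0,0,0,-0.11,1],[0,0,0,-0.27,0,0,1],[0,0,0,-0.27,0,0,1],[0,0,0,-0.27,0,0,1],[0,0,0,-0.27,-0.01,0,1],[0,0,0,0,0,0,1],[0,0,0,0,0,0.1,1],[0,0,0,0,0,0.06,1],[0,0,0,0,0,0.02,1],[0,0,0,0,0,0.01,1],[0,0,0,0,0,0.01,1],[0,0,0,0,0,0.01,1],[0,0,0,0,0,0,1],[0,0,0,0,0,0,1]]'; python3 st.py
```

```text
time_s: 6.95
tcp_pos: [0.6041, 0.0482, 0.1527]
ee_rot: [-0.0, 0.469, 0.883, 0.0]
wrist_force: [-2.2, 0.9, 5.9]
grip_width: 0.002
gripper_force: 2.7
6.95 tcp [0.6041 0.0482 0.1527] tip [0.6041 0.0482 0.0797] y [0.829 0.56  0.   ] z [-0.     0.001 -1.   ] F [-2.24  0.88  5.88] grip 0.0
```

D is firm as well, which leaves B. I press its far spot.

```bash
python3 -m creep '[[0,0,0,0,0,-0.1,1],[0,0,0,0,0,-0.11,1],[0,0,0,0,-0.23,0,1],[0,0,0,0,-0.23,0,1],[0,0,0,0,-0.24,0,1],[0,0,0,0,0,0,1],[0,0,0,0,0,0.1,1],[0,0,0,0,0,0.06,1],[0,0,0,0,0,0.02,1],[0,0,0,0,0,0.01,1],[0,0,0,0,0,0.01,1],[0,0,0,0,0,0.01,1],[0,0,0,0,0,0,1],[0,0,0,0,0,0,1]]'; python3 st.py
```

```text
time_s: 8.35
tcp_pos: [0.5464, 0.0085, 0.152]
ee_rot: [0.0, 0.469, 0.883, 0.0]
wrist_force: [0.1, 0.1, 0.5]
grip_width: 0.0
gripper_force: 0.2
8.35 tcp [0.5464 0.0085 0.152 ] tip [0.5465 0.0085 0.079 ] y [0.829 0.559 0.   ] z [ 0.  0. -1.] F [0.15 0.09 0.52] grip 0.0
```

B yields with almost no force. I press 2 mm further to tip it properly.

```bash
python3 -m creep '[[0,0,0,0,0,0.01,1],[0,0,0,0,0,0.01,1],[0,0,0,0,0,0,1],[0,0,0,0,0,0,1]]'; python3 st.py
python3 - <<'E'
from h import *
p,d=env.snapshot('scene');q=cast('scene',[[0,0]],0)
c=env.camera_params('scene');uv=c["camera_matrix"]@rot(c["orientation"]).inv().apply(np.array([.522,-.008,.08])-c["origin"]);u,v=(uv[:2]/uv[2]).astype(int);print(u,v)
cv2.imwrite('pics/s1.png',cv2.resize(p[max(v-60,0):v+60,max(u-80,0):u+80],None,fx=5,fy=5,interpolation=cv2.INTER_CUBIC)[...,::-1])
E
```

```text
time_s: 8.75
tcp_pos: [0.5465, 0.0085, 0.1501]
ee_rot: [0.0, 0.469, 0.883, 0.0]
wrist_force: [0.4, 0.7, 1.9]
grip_width: 0.003
gripper_force: 1.3
8.75 tcp [0.5465 0.0085 0.1501] tip [0.5465 0.0085 0.0771] y [0.829 0.559 0.001] z [ 0.001  0.    -1.   ] F [0.42 0.66 1.93] grip 0.0
274 189
```

View pics/s1.png

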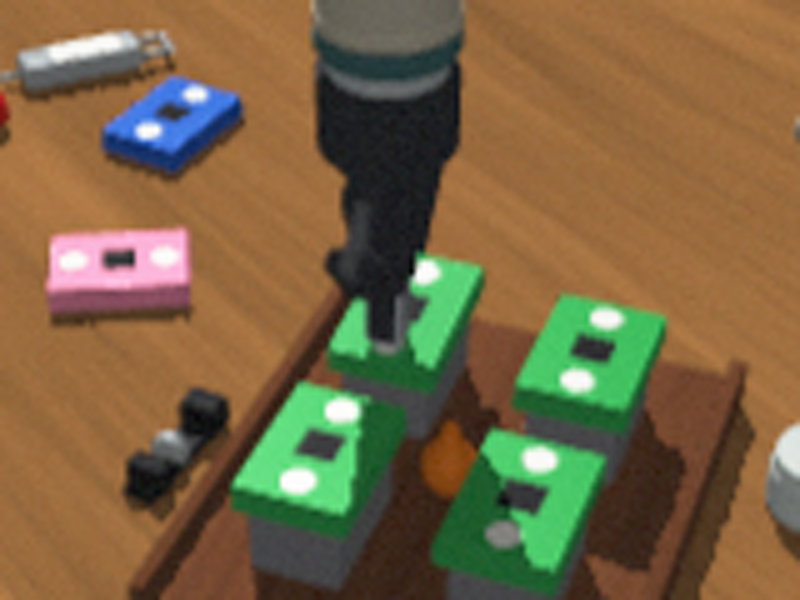

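The scene crop shows the fingertip at (385,340) on B's far white spot. It sank about 2.6 mm under 1.9 N, roughly 0.09 rad, so B is the one that rocks. Next I release it, move 30 mm to the black square and press.

```bash
python3 -m creep '[[0,0,0,0,0,-0.1,1],[0,0,0,0,0,-0.13,1],[0,0,0,0,-0.15,0,1],[0,0,0,0,-0.15,0,1],[0,0,0,0,0,0,1],[0,0,0,0,0,0.1,1],[0,0,0,0,0,0.06,1],[0,0,0,0,0,0.02,1],[0,0,0,0,0,0.01,1],[0,0,0,0,0,0.005,1],[0,0,0,0,0,0.005,1],[0,0,0,0,0,0,1],[0,0,0,0,0,0,1]]'; python3 st.py
python3 -m creep '[[0,0,0,0,0,0.005,1],[0,0,0,0,0,0.005,1],[0,0,0,0,0,0.005,1],[0,0,0,0,0,0.005,1],[0,0,0,0,0,0.005,1],[0,0,0,0,0,0.005,1],[0,0,0,0,0,0.005,1],[0,0,0,0,0,0,1]]'; python3 st.py
```

```text
time_s: 10.1
tcp_pos: [0.5215, -0.0083, 0.153]
ee_rot: [0.0, 0.469, 0.883, 0.0]
wrist_force: [-0.1, 0.2, 0.7]
grip_width: 0.001
gripper_force: 0.0
10.1 tcp [ 0.5215 -0.0083  0.153 ] tip [ 0.5215 -0.0083  0.08  ] y [0.829 0.559 0.   ] z [ 0.  0. -1.] F [-0.08  0.22  0.7 ] grip 0.0
time_s: 10.9
tcp_pos: [0.5215, -0.0084, 0.1505]
ee_rot: [0.0, 0.469, 0.883, 0.0]
wrist_force: [-1.6, 0.1, 10.2]
grip_width: 0.0
gripper_force: 5.3
10.9 tcp [ 0.5215 -0.0084  0.1505] tip [ 0.5216 -0.0084  0.0775] y [0.829 0.559 0.001] z [ 0.001  0.    -1.   ] F [-1.62  0.12 10.2 ] grip 0.0
```

It is going down at about 10 N, so I keep pressing.

```bash
python3 -m creep '[[0,0,0,0,0,0.005,1],[0,0,0,0,0,0.005,1],[0,0,0,0,0,0.005,1],[0,0,0,0,0,0.005,1],[0,0,0,0,0,0.005,1],[0,0,0,0,0,0.005,1],[0,0,0,0,0,0,1]]'; python3 st.py
python3 -m creep '[[0,0,0,0,0,0.005,1],[0,0,0,0,0,0.005,1],[0,0,0,0,0,0,1]]'; python3 st.py
```

```text
time_s: 11.6
tcp_pos: [0.5215, -0.0084, 0.1477]
ee_rot: [0.0, 0.469, 0.883, 0.0]
wrist_force: [-2.9, 1.1, 12.6]
grip_width: 0.001
gripper_force: 6.2
11.6 tcp [ 0.5215 -0.0084  0.1477] tip [ 0.5216 -0.0084  0.0747] y [0.829 0.559 0.001] z [ 0.001  0.    -1.   ] F [-2.92  1.05 12.57] grip 0.0
time_s: 11.9
tcp_pos: [0.5215, -0.0084, 0.1476]
ee_rot: [0.0, 0.47, 0.883, 0.001]
wrist_force: [-4.9, -0.2, 21.6]
grip_width: -0.001
gripper_force: 10.9
11.9 tcp [ 0.5215 -0.0084  0.1476] tip [ 0.5216 -0.0084  0.0746] y [0.829 0.559 0.001] z [ 0.001  0.001 -1.   ] F [-4.93 -0.17 21.63] grip -0.0
```

It bottomed out 5.1 mm lower, at 21.6 N with no further sinking. I hold briefly, then withdraw straight up and check.

```bash
python3 -m creep '[[0,0,0,0,0,0,1],[0,0,0,0,0,0,1],[0,0,0,0,0,-0.02,1],[0,0,0,0,0,-0.1,1],[0,0,0,0,0,-0.3,1],[0,0,0,0,0,-0.3,1],[0,0,0,0,0,-0.3,1],[0,0,0,0,0,-0.3,1],[0,0,0,0,0,-0.3,1],[0,0,0,0,0,0,1],[0,0,0,0,0,0,1],[0,0,0,0,0,0,1]]'; python3 st.py
python3 - <<'E'
from h import *
p,d=env.snapshot('scene'); c=env.camera_params('scene')
P=np.array([[.5215,-.0083],[.4625,.084],[.5697,.1545],[.629,.064]]); ax=np.array([.829,.559])
for n,q in zip('BACD',P):   # depth-based heights of the two spots
    for s in(-.03,.03):
        w=c["camera_matrix"]@rot(c["orientation"]).inv().apply(np.r_[q+s*ax,.079]-c["origin"]);u,v=np.round(w[:2]/w[2]).astype(int)
        z=[]
        for i in(-1,0,1):
            for j in(-1,0,1):
                r=rot(c["orientation"]).apply(np.linalg.inv(c["camera_matrix"])@[u+i,v+j,1.]); z.append(c["origin"][2]+r[2]*d[v+j,u+i])
        print(n,s,(u,v),round(float(np.median(z)),4))
cv2.imwrite('pics/s2.png',cv2.resize(p[129:249,194:354],None,fx=5,fy=5,interpolation=cv2.INTER_CUBIC)[...,::-1])
E
```

```text
time_s: 13.1
tcp_pos: [0.5207, -0.0083, 0.3066]
ee_rot: [-0.001, 0.469, 0.883, -0.0]
wrist_force: [-0.5, -0.2, -0.6]
grip_width: -0.004
gripper_force: 0.0
13.1 tcp [ 0.5207 -0.0083  0.3066] tip [ 0.5206 -0.0083  0.2336] y [ 0.829  0.559 -0.002] z [-0.002  0.    -1.   ] F [-0.53 -0.24 -0.6 ] grip -0.0
B -0.03 (np.int64(278), np.int64(184)) 0.0767
B 0.03 (np.int64(271), np.int64(196)) 0.0761
A -0.03 (np.int64(314), np.int64(192)) 0.0803
A 0.03 (np.int64(309), np.int64(205)) 0.0808
C -0.03 (np.int64(301), np.int64(220)) 0.08
C 0.03 (np.int64(294), np.int64(235)) 0.0809
D -0.03 (np.int64(262), np.int64(210)) 0.0808
D 0.03 (np.int64(254), np.int64(224)) 0.0805
```

View pics/s2.png

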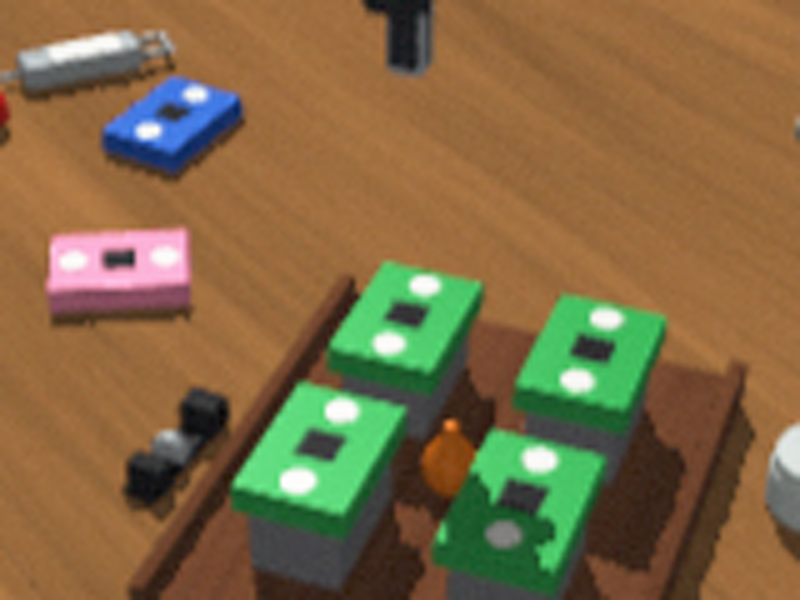

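B (white spots at (425,285) and (388,343) in the crop) is level and lower, and everything else is in place. The spot depths suggest only about 4.2 mm, so I'll measure over more pixels before handing in.

```bash
python3 - <<'E'
from h import *
p,d=env.snapshot('scene'); c=env.camera_params('scene')
v,u=np.mgrid[:384,:512]; r=np.stack([u,v,1+0*u],-1).reshape(-1,3)@np.linalg.inv(c["camera_matrix"]).T
W=c["origin"]+rot(c["orientation"]).apply(r*d.reshape(-1,1))
P=np.array([[.5215,-.0083],[.4625,.084],[.5697,.1545],[.629,.064]]); a=np.array([.829,.559]); b=np.array([-.559,.829])
for n,q in zip('BACD',P):
    e=W[:,:2]-q; x,y=e@a,e@b; m=(abs(x)<.036)&(abs(y)<.022)&(abs(W[:,2]-.078)<.012)
    k=np.linalg.lstsq(np.c_[x[m],y[m],np.ones(m.sum())],W[m,2],rcond=None)[0]
    print(n,m.sum(),'tilt',k[:2].round(3),'z',k[2].round(4))
E
```

```text
B 227 tilt [-0.003 -0.003] z 0.0756
A 245 tilt [0.003 0.004] z 0.0805
C 339 tilt [-0.003 -0.006] z 0.0807
D 301 tilt [-0.001 -0.006] z 0.0805
```

B is level and 5 mm below the other three, and the hand is clear. Handing in.

```bash
python3 -c "
from bench import env
print(env.finish_job())"
```

```text
the job is handed in; nothing more can be done
None
```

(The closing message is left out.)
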